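# Zero the coffee grinder on the workshop bench and set it four clicks coarse

## Robot

A 6-joint arm with a two-finger parallel gripper is mounted at the origin on the work surface. World frame = base frame: x ahead of the robot, y to its left, z up, the work surface at z = 0. Lengths are in mm, angles in rad, forces in N, time in s.
With the tool pointing down it reaches from about 275 to 750 mm from the base axis. Payload 10.2 kg.
Tool frame: the origin (TCP) lies at the very end of the fingers, on their centre line; the grasp point (between the pads) lies 19 mm behind it; z points along the fingers, y is the line along which they close (so a half turn about z gives the same grasp; the last joint's range is limited). The gripper opens to 85 mm and grips with 20 to 120 N. Pads are 22 mm wide; open, the fingers measure 114 mm over their backs; the gripper's body (76 mm by 85 mm) begins 54 mm behind the grasp point. The pads swing forward as they close: fully open they stand 13 mm farther back than shut.
Start: joints at [1.094, 0.313, 1.498, -0, 1.331, -0.223], TCP at [131.832, 508.184, 203.094] pointing down, gripper open.
Joint ranges: [-2.94, 2.94], [-0.97, 2.17], [0.19, 2.56], [-1.23, 4.37], [0.02, 3.11], [-2.88, 2.88]. Speed limits (rad/s): [2.39, 2.39, 3.01, 3.14, 3.14, 3.14].

## Interface

Orientations are given as a unit quaternion [w, x, y, z].
In Python, from rig import ctrl, optics gives the robot as it stands. The module is installed in compiled form; this text tells all that it offers.
- The arm moves only by the shell command python3 -m handwheel 'ROWS' [FORCE]. ROWS is JSON, a list that holds one entry, the list of rows, each a list of 5 numbers: the gripper command: -1 is fully open, 1 is shut, values between are in proportion, then the shift along the world's x, y, z in units of 50 mm (1.0 is 50 mm), then the turn about the world's z in units of 8 degrees (1.0 is 8 degrees). In form: [[[gripper, tx, ty, tz, twist], ...]]. A call has 1 to 10 rows; each row shifts and turns the commanded pose from where the row before left it; what a row does not reach is not made up. A row lasts 1/10 s, in which the tool goes at most 50 mm and 8.59 degrees, less where a joint would pass 70% of its speed; a pose out of reach is approached as far as the arm can. A call is refused whole if a number of a shift passes 1 or a number of a turn 1, either way. A call with a gripper value outside its range is refused whole. The fingers move at their own pace and stop on an object; FORCE is the grip in N (left out, the last holds). Time passes only in rows, so rows that do not move let the fingers close. It gives the time, the measured TCP pose, the force, the opening and the grip force at its end, in the units of the state.
- ctrl.sense(): the state, without advancing time (a new reading comes with each control period).
- optics.capture(name): name is "scene" or "side" or "wrist"; returns a dict with "img" (384x512x3 uint8, blue, green, red), "K" (3x3 intrinsics, pixels), "R" (3x3) and "t" (3): a world point X has camera coordinates R X + t. Camera axes: x right, y down, z forward; pixel columns grow to the right and rows downward; lengths in mm; the calibration is good to about 2 mm. A picture is of the moment at which its call begins. There is no depth.
- ctrl.finish_job(): hands the job in; it is judged then, once.
The state is a dict: "time_s": time; "joints": joint angles; "dq": joint speeds; "tau": joint torques, N m; "eef_pos": TCP position; "ee_rot": TCP orientation; "force": force on the tool from outside, world axes, zero at the start; "wrist_torque": the same for the moment, N m; "grip_width": opening from 0.0 (shut) to 1.0 (fully open); "grip_force": force on a finger pad.
Only numpy, scipy, OpenCV 4.12 (cv2) and the standard library are available. Lean on these libraries where they do the work, as an engineer would, in place of code of your own. Each camera call takes 0.05 s, during which the arm holds its last target. There are 200 camera calls.

## Task

The coffee grinder in the workshop's brew corner has just been cleaned and its hopper is still off. Zero it: turn the ribbed adjusting ring on top clockwise (seen from above) until you feel the burrs just touch, without forcing them tight, then turn it back counter-clockwise exactly four clicks and let go. Leave the hopper, mug, jar and brush where they are.

Things in the scene. Friction and masses are not known exactly. Their poses are not given: they have to be found in the camera images.
- mill: Blue coffee grinder bolted to the bench, 170 x 140 mm in plan, flat top deck 170 mm above the bench; origin on the bench under the ring's vertical axis, z up, front (amber grounds bin) towards its -x. White deck ticks around the ring are 15 degrees apart and do not tell where the burrs touch. Nothing near the ring stands higher than it.
- ring: Adjusting ring: black ribbed cylinder, 54 mm diameter, 30 mm tall, spanning 182 to 212 mm above the bench on a neck 44 mm wide and 12 mm tall. Origin on its axis at its underside, x towards the white mark on top. Turns about vertical, does not rise: clockwise from above tightens. Clicks every 15 degrees; each click's peak resists with about 0.1 N m and the ring settles into the nearest click when let go.
- ring_top (a point): Centre of the ring's top face (brass nut), on its axis, 212 mm above the bench; axes as the ring's. The burrs first touch at an unmarked angle, new every time, 75 to 150 degrees clockwise of the start, at a click's rest position. Turning on, a springy load grows from zero by about 4 N m per rad, added to the click's: touching counts from 0.15 N m, above 1 N m the burrs jam.
- ring_mark (a point): White index mark on the ring's top face, 12 x 4 mm, this point 20.5 mm from the axis. Clicks are counted from the rest position at which the burrs begin to touch (not from where the spring was wound up to): four clicks back leave the mark 60 degrees counter-clockwise of that.
- hopper: Bystander: the taken-off clear hopper, upside down, 124 mm wide at its foot, 95 mm tall; origin at the centre of its underside.
- mug: Bystander: white mug, 80 mm in diameter, 90 mm tall, handle to its +y; origin at the centre of its underside.
- jar: Bystander: amber jar with red cap, 76 mm in diameter, 120 mm tall; origin at the centre of its underside.
- brush: Bystander: brush lying on the bench along its x; origin at its underside.

How it is judged (in metres and radians):
On the way:
1. the ring has been turned clockwise until the burrs touch (at least 0.15 N m of burr resistance) (contact force between burr_c0 and ring_c25 above 8.5 N), for 0.1 s.
At the end, for the whole second after the job is handed in: the ring rests four clicks (60 degrees, within half a click = 7.5 degrees) counter-clockwise of where the burrs begin to touch, released and still; hopper, mug, jar and brush within 30 mm of where they were (x of core_c0 in the frame of ring above 0 m and y of core_c0 in the frame of ring between -0.01848 and -0.01587 m and angular speed of ring below 0.05 rad/s and contact force between burr_c0 and ring_c25 below 0.5 N and distance of each of hopper, mug, jar, brush from where it was at the start of the episode below 0.03 m).
It fails at once if the burrs are jammed: forced together with more than about 1 N m (contact force between burr_c0 and ring_c25 above 58 N).
It fails at once if the hopper is pushed more than 30 mm or knocked over (distance of hopper from where it was at the start of the episode above 0.03 m or angle between hopper's own z axis and vertical above 0.35 rad).
It fails at once if the mug is pushed more than 30 mm or knocked over (distance of mug from where it was at the start of the episode above 0.03 m or angle between mug's own z axis and vertical above 0.35 rad).
It fails at once if the jar is pushed more than 30 mm or knocked over (distance of jar from where it was at the start of the episode above 0.03 m or angle between jar's own z axis and vertical above 0.35 rad).
It fails at once if the brush is pushed more than 30 mm or knocked over (distance of brush from where it was at the start of the episode above 0.03 m).
It also fails if it takes over 67 s, if anything falls off the work surface, if the arm or the gripper's body presses on something with over 40 N, if the wrist force passes 120 N, or if a joint passes its speed limit or range.

## Working session

There is one attempt and no reset: what is moved stays moved. The work goes in short steps, Python scripts to look and compute and a shell command to move; the robot and the scene stay as the last step left them, time stands still between calls to the robot, and variables do not carry over. Pictures are saved under pics/ and viewed, at most 10 in all, crops included, and the job is handed in when it is done.

```bash
mkdir -p pics; python3 - <<'E'
from rig import ctrl, optics
import cv2
for n in("scene","wrist"):
    d=optics.capture(n); cv2.imwrite(f"pics/{n}0.png",cv2.resize(d["img"],(800,600),interpolation=cv2.INTER_CUBIC))
    print(n,d["K"].tolist(),d["R"].tolist(),d["t"].tolist())
s=ctrl.sense();print({k:s[k] for k in("time_s","eef_pos","ee_rot","force","wrist_torque","grip_width")})
E
```

```text
scene [[366.1295366209069, 0.0, 254.6422792397838], [0.0, 366.1295366209069, 187.30707049477823], [0.0, 0.0, 1.0]] [[0.4832955945834401, 0.8753815701094927, -0.011509777099430832], [0.523079879603054, -0.29928331347263093, -0.798008106369414], [-0.7020062733414095, 0.3796532694307828, -0.602536793233263]] [-351.1025040771461, -179.25147740941938, 1303.9608499610442]
wrist [[299.4763776859571, 0.0, 258.60357543444417], [0.0, 299.4763776859571, 191.93476660428934], [0.0, 0.0, 1.0]] [[0.25198992311691754, 0.9677293602843774, -0.0009817795685849295], [0.9282113127592191, -0.2414124943679131, 0.2830967439390128], [0.27372401705611926, -0.07224882564203786, -0.959090855800434]] [-523.5464542731625, -36.265452577713134, 378.7472556011988]
{'time_s': 0.1, 'eef_pos': array([131.70119778, 507.95863682, 202.58806002]), 'ee_rot': array([-1.96522403e-04,  1.26533719e-01,  9.91962146e-01, -5.30083106e-04]), 'force': array([-0.64502874, -0.91889914, -0.02451801]), 'wrist_torque': array([ 0.00090058, -0.06173029, -0.00043212]), 'grip_width': 0.9972314307488448}
```

View pics/scene0.png

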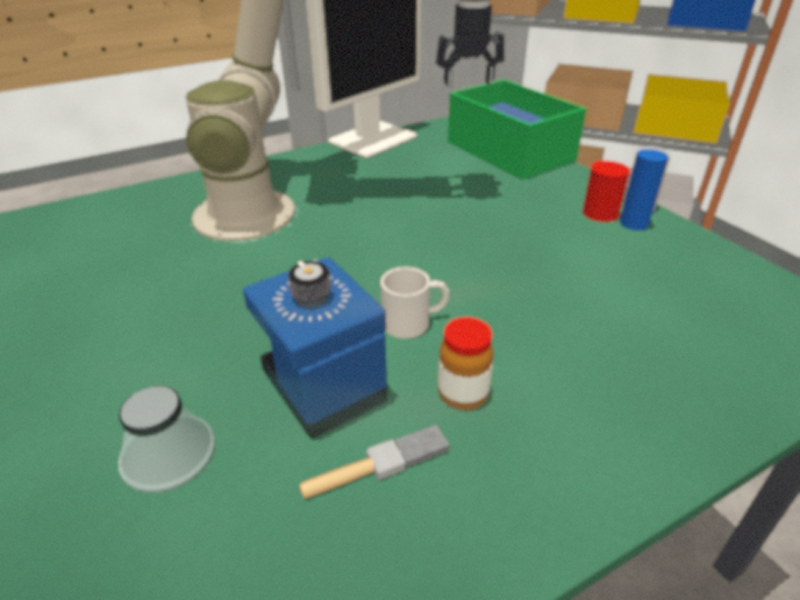

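View pics/wrist0.png

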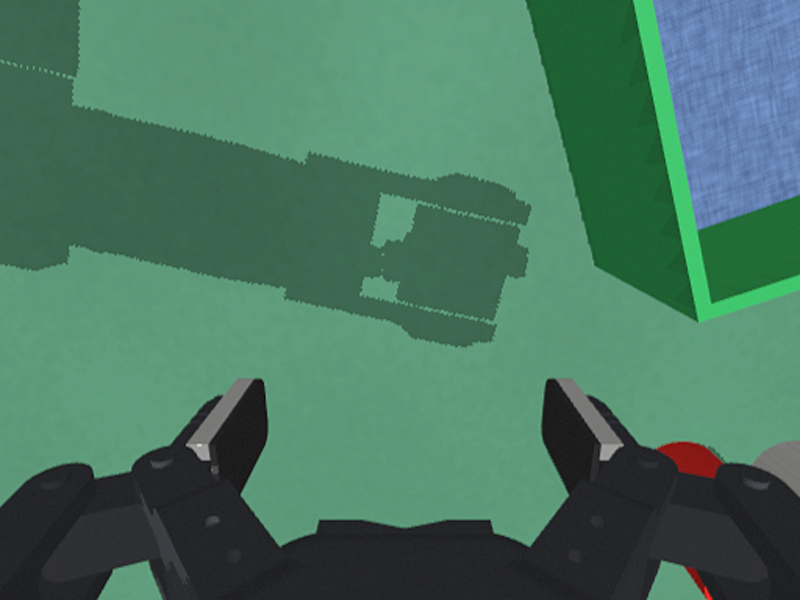

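Scene view: ring top at about (310,271) in the 800x600 picture, i.e. pixel (198,173), with the white mark towards upper left; hopper, mug, jar and brush are all well below ring height. The wrist view shows only the bench and the green bin.

```bash
cat > h.py <<'E'
import numpy as np
from rig import ctrl, optics
def ray(d,u,v,z):
    c=-d["R"].T@d["t"]; r=d["R"].T@np.linalg.inv(d["K"])@[u,v,1]
    return c+r*(z-c[2])/r[2]
E
python3 - <<'E'
from h import *
d=optics.capture("scene"); k=.64
print(ray(d,310*k,271*k,212).round(1), ray(d,302*k,265*k,212).round(1))
for n,u,v in(("deckcorner L",246,296),("back",332,261),("R",384,316),("front",285,349)):
    print(n,ray(d,u*k,v*k,170).round(0))
E
```

```text
[583.6 -49.6 212. ] [565.3 -53.5 212. ]
deckcorner L [ 537. -128.  170.]
back [517.   7. 170.]
R [668.  14. 170.]
front [ 664. -119.  170.]
```

```bash
python3 -m handwheel '[[[-1,0,0,0.9,0],[-1,0,0,0.9,0],[-1,0.5,-0.6,0.5,0],[-1,0.5,-0.6,0,0],[-1,0.5,-0.6,0,0],[-1,0.5,-0.6,0,0],[-1,0.5,-0.6,0,0],[-1,0.5,-0.6,0,0],[-1,0.5,-0.6,0,0],[-1,0.5,-0.6,0,0]]]'
python3 -m handwheel '[[[-1,0.5,-0.6,0,0],[-1,0.5,-0.6,0,0],[-1,0.5,-0.6,0,0],[-1,0.5,-0.6,0,0],[-1,0.5,-0.6,0,0],[-1,0.5,-0.6,0,0],[-1,0.5,-0.6,0,0],[-1,0.5,-0.6,0,0],[-1,0,0,0,0],[-1,0,0,0,0]]]'
python3 -c "
from rig import ctrl;print(ctrl.sense()['joints'],ctrl.sense()['wrist_torque'])"
```

```text
time_s: 1.15
eef_pos: [332.5, 266.8, 318.0]
ee_rot: [-0.0, 0.127, 0.992, -0.0]
force: [0.3, 0.5, -0.7]
grip_width: 1.001
grip_force: 0.0
time_s: 2.15
eef_pos: [531.8, 27.9, 317.5]
ee_rot: [-0.001, 0.127, 0.992, 0.0]
force: [0.5, -0.9, 0.5]
grip_width: 1.0
grip_force: 0.0
[-1.67829780e-01  2.79892937e-01  1.24847099e+00  2.20795963e-04
  1.61457516e+00 -1.48380076e+00] [ 0.02835467 -0.01086338  0.06342166]
```

```bash
python3 -m handwheel '[[[-1,0.5,-0.75,0,0],[-1,0.5,-0.75,0,0],[-1,0,0,0,0],[-1,0,0,0,0]]]'
python3 - <<'E'
from h import *; import cv2
d=optics.capture("wrist"); cv2.imwrite("pics/w1.png",cv2.resize(d["img"],(800,600),interpolation=cv2.INTER_CUBIC)); print(ctrl.sense()["eef_pos"])
E
```

```text
time_s: 2.55
eef_pos: [581.5, -46.2, 317.9]
ee_rot: [-0.0, 0.126, 0.992, 0.0]
force: [-0.1, 0.4, -0.7]
grip_width: 1.001
grip_force: 0.0
[581.3641948  -45.52071911 318.42899959]
```

View pics/w1.png

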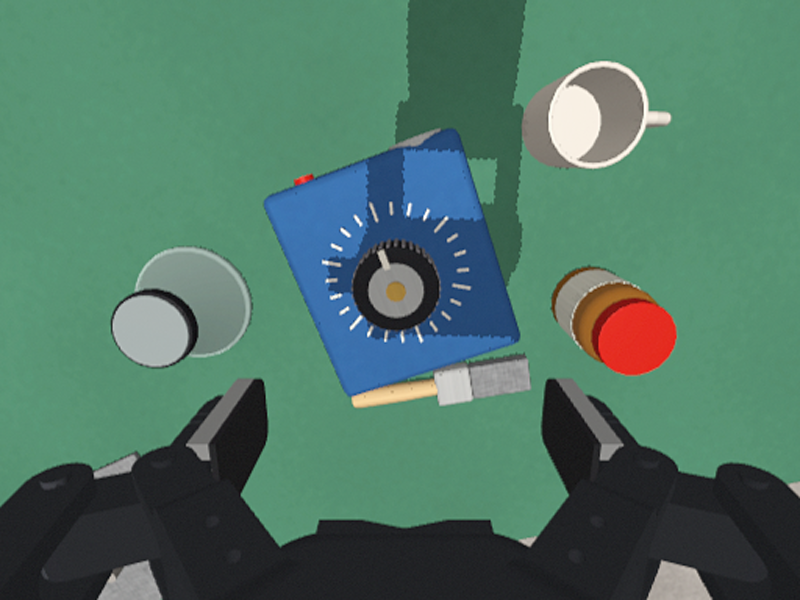

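Wrist view: ring centred under the gripper, brass nut at (396,291), white mark at (384,260); nothing high is in the fingers' way.

```bash
cat >> h.py <<'E'
def ring(d,nut,mark):
    k=.64; c=ray(d,nut[0]*k,nut[1]*k,212); m=ray(d,mark[0]*k,mark[1]*k,212); v=m-c
    print("centre",c.round(1),"r",np.hypot(v[0],v[1]).round(1),"angle",np.degrees(np.arctan2(v[1],v[0])).round(1))
E
python3 - <<'E'
from h import *
d=optics.capture("wrist"); ring(d,(396,291),(384,260))
E
```

```text
centre [583.9 -52.2 212. ] r 20.6 angle -174.3
```

```bash
python3 -m handwheel '[[[-1,0.05,-0.12,-0.4,0],[-1,0,0,-0.5,0],[-1,0,0,-0.5,0],[-1,0,0,-0.5,0],[-1,0,0,-0.4,0],[-1,0,0,-0.25,0],[-1,0,0,-0.17,0],[-1,0,0,0,0],[-1,0,0,0,0]]]'
python3 -m handwheel '[[[0.6,0,0,0,0],[0.6,0,0,0,0],[0.6,0,0,0,0],[0.6,0,0,0,0],[0.6,0,0,0,0],[0.6,0,0,0,0],[0.6,0,0,0,0]]]' 60
python3 - <<'E'
from h import *; import cv2
d=optics.capture("wrist"); cv2.imwrite("pics/w2.png",cv2.resize(d["img"],(800,600),interpolation=cv2.INTER_CUBIC)); s=ctrl.sense(); print(s["joints"],s["wrist_torque"])
E
```

```text
time_s: 3.55
eef_pos: [584.7, -52.7, 183.1]
ee_rot: [0.001, 0.126, 0.992, -0.0]
force: [0.3, -0.3, -0.5]
grip_width: 0.998
grip_force: 0.0
time_s: 4.25
eef_pos: [585.2, -53.2, 184.0]
ee_rot: [0.002, 0.127, 0.992, -0.0]
force: [0.2, -1.6, 8.5]
grip_width: 0.203
grip_force: 4.5
[-2.89805960e-01  4.63061593e-01  1.33210612e+00 -2.57546979e-04
  1.34236267e+00 -1.60666430e+00] [-0.10935372  0.07613013 -0.00087576]
```

View pics/w2.png

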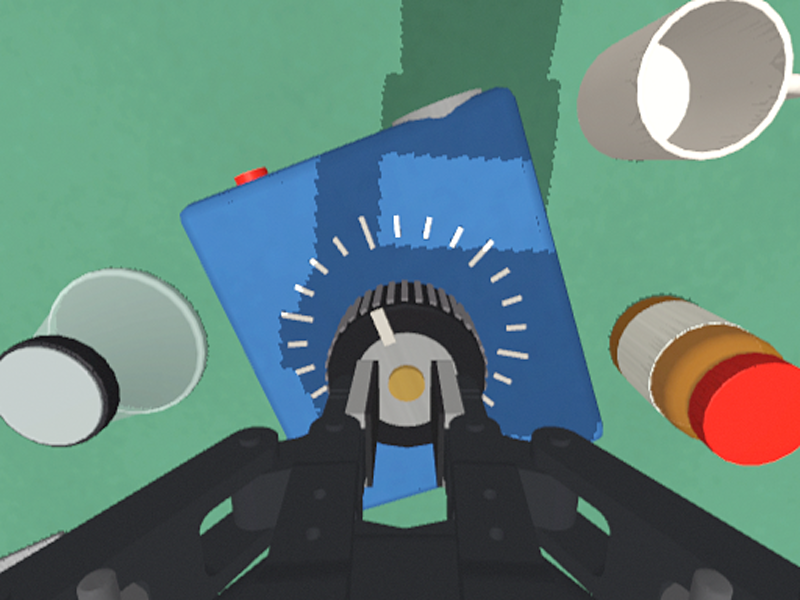

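The pads have closed to 17 mm without holding the ring; the grey pad tips at (360,390) and (450,390) overlap its top face. I'll check where the tip height really is.

```bash
python3 - <<'E'
from h import *
s=ctrl.sense(); d=optics.capture("wrist"); p=s["eef_pos"]; print(p,s["grip_width"],s["grip_force"],s["force"],s["joints"])
ring(d,(405,383),(383,327))
y=np.array([.251,.968,0]); x=np.array([-.968,.251,0])
for z in (184,196,203,212,222):
  for o in (9,43):
    for sx in(-11,11):
      q=np.array([p[0],p[1],z])+o*y+sx*x; c=d["R"]@q+d["t"]; c=d["K"]@c; print(z,o,sx,(c[:2]/c[2]/.64).round(0))
E
```

```text
[585.25480042 -53.23723395 184.0177794 ] 0.20107842673408594 4.533167064073496 [ 1.15478865 -0.95887273  9.50535399] [-2.89805960e-01  4.63061593e-01  1.33210612e+00 -2.57546979e-04
  1.34236267e+00 -1.60666430e+00]
centre [584.2 -53.6 212. ] r 21.2 angle -175.0
184 9 -11 [429. 378.]
184 9 11 [430. 326.]
184 43 -11 [514. 378.]
184 43 11 [518. 326.]
196 9 -11 [431. 392.]
196 9 11 [432. 337.]
196 43 -11 [521. 392.]
196 43 11 [526. 337.]
203 9 -11 [432. 402.]
203 9 11 [433. 345.]
203 43 -11 [526. 401.]
203 43 11 [531. 345.]
212 9 -11 [433. 415.]
212 9 11 [434. 355.]
212 43 -11 [533. 414.]
212 43 11 [538. 355.]
222 9 -11 [435. 431.]
222 9 11 [436. 368.]
222 43 -11 [541. 431.]
222 43 11 [547. 368.]
```

```bash
python3 - <<'E'
from h import *; import cv2
d=optics.capture("side"); s=ctrl.sense()
c=lambda q:((lambda a:a[:2]/a[2])(d["K"]@(d["R"]@np.array(q)+d["t"])))
for z in(170,182,212,184): print(z,c([584,-52.5,z]).round(1))
u,v=c([584,-52.5,212]).astype(int); x0=max(0,min(512-160,u-80)); y0=max(0,min(384-120,v-60)); print(x0,y0)
cv2.imwrite("pics/s1.png",cv2.resize(d["img"][y0:y0+120,x0:x0+160],(800,600),interpolation=cv2.INTER_CUBIC))
E
```

```text
170 [285.9 187.4]
182 [286.2 183.6]
212 [287.3 173.6]
184 [286.3 182.9]
207 113
```

View pics/s1.png

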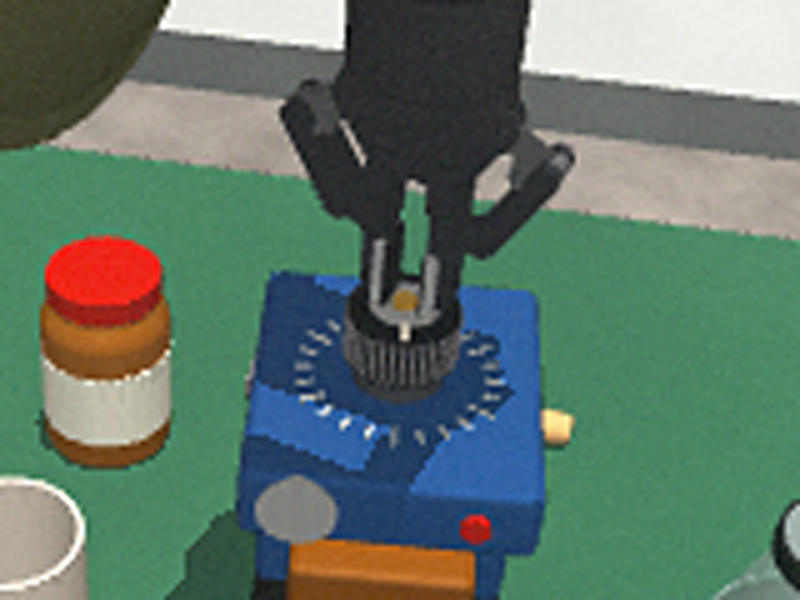

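Side view confirms it: the tips stand on the ring's top face (around (380,300) and (430,310)). So the real tips are about 28 mm behind the reported TCP at this opening. I'll open, go about 25 mm lower and grip again.

```bash
python3 -m handwheel '[[[-1,0,0,0.2,0],[-1,0,0,0,0],[-1,0,0,0,0],[-1,0,0,0,0],[-1,0,0,0,0],[-1,0,0,0,0],[-1,0,0,-0.3,0],[-1,0,0,-0.2,0],[-1,0,0,-0.18,0],[-1,0,0,0,0]]]'
python3 -m handwheel '[[[0.6,0,0,0,0],[0.6,0,0,0,0],[0.6,0,0,0,0],[0.6,0,0,0,0],[0.6,0,0,0,0],[0.6,0,0,0,0],[0.6,0,0,0,0]]]' 60
python3 - <<'E'
from h import *; import cv2
d=optics.capture("wrist"); cv2.imwrite("pics/w3.png",cv2.resize(d["img"],(800,600),interpolation=cv2.INTER_CUBIC)); s=ctrl.sense(); print(s["joints"],s["wrist_torque"],s["grip_width"])
E
```

```text
time_s: 5.4
eef_pos: [583.7, -52.7, 156.7]
ee_rot: [-0.001, 0.127, 0.992, 0.0]
force: [-0.2, 0.1, 0.8]
grip_width: 1.002
grip_force: 0.0
time_s: 6.1
eef_pos: [584.8, -52.5, 159.2]
ee_rot: [0.001, 0.126, 0.992, 0.0]
force: [-0.9, 2.7, 5.3]
grip_width: 0.614
grip_force: 62.9
[-2.89214569e-01  4.82668832e-01  1.36821069e+00  7.61388826e-04
  1.28904356e+00 -1.60671606e+00] [0.53458108 0.15644033 0.048739  ] 0.6090532962772218
```

View pics/w3.png

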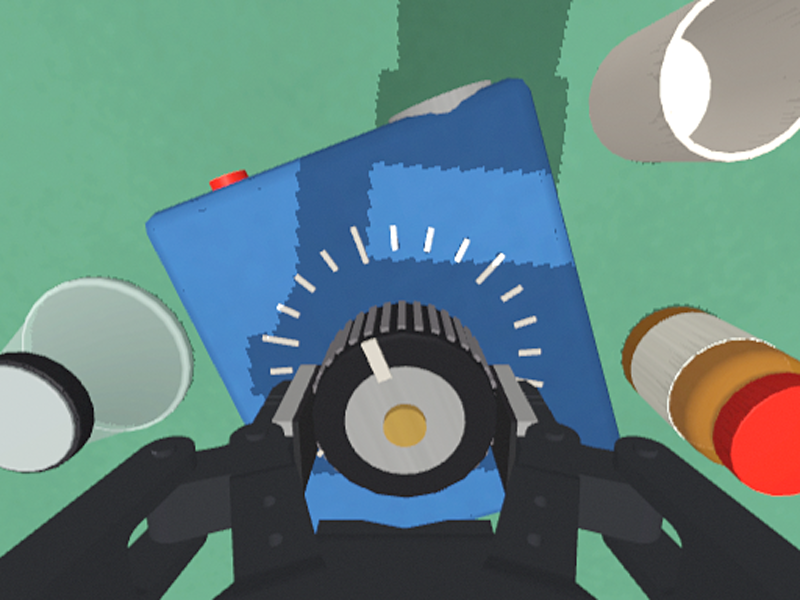

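Now the pads hold the ring on both sides (nut at (405,425), mark at (376,360)), with 63 N grip. Turning clockwise.

```bash
cat > st.py <<'E'
import sys
from h import *; from scipy.spatial.transform import Rotation as Ro
s=ctrl.sense(); q=s["ee_rot"]; y=Ro.from_quat([q[1],q[2],q[3],q[0]]).as_matrix()[:,1]
t=s["wrist_torque"]; print("yaw",np.degrees(np.arctan2(y[1],y[0])).round(1),"tz",t[2].round(3),"j6",s["joints"][5].round(3),"F",s["force"].round(1),"w",s["grip_width"].round(3),s["time_s"])
if len(sys.argv)>1 and abs(t[2])>float(sys.argv[1]): sys.exit(1)
E
python3 st.py
python3 -m handwheel '[[[0.6,0,0,0,-0.5],[0.6,0,0,0,-0.75],[0.6,0,0,0,-0.75],[0.6,0,0,0,-0.5],[0.6,0,0,0,0],[0.6,0,0,0,0]]]' && python3 st.py 0.3 &&
python3 -m handwheel '[[[0.6,0,0,0,-0.5],[0.6,0,0,0,-0.75],[0.6,0,0,0,-0.625],[0.6,0,0,0,0],[0.6,0,0,0,0]]]' && python3 st.py 0.3
python3 -c "
from h import *; import cv2
cv2.imwrite('pics/w4.png',cv2.resize(optics.capture('wrist')['img'],(800,600)))"
```

```text
time_s: 6.75
eef_pos: [584.6, -52.9, 159.2]
ee_rot: [0.001, 0.297, 0.955, -0.0]
force: [-1.1, 2.0, 5.1]
grip_width: 0.609
grip_force: 63.2Traceback (most recent call last):
  File "st.py", line 4, in <module>
    t=s["wrist_torque"]; print("yaw",np.degrees(np.arctan2(y[1],y[0])).round(1),"tz",t[2].round(3),"j6",s["joints"][5].round(3),"F",s["force"].round(1),"w",s["grip_width"].round(3),s["time_s"])
                                                                                                                                                            ^^^^^^^^^^^^^^^^^^^^^
AttributeError: 'float' object has no attribute 'round'
Traceback (most recent call last):
  File "st.py", line 4, in <module>
    t=s["wrist_torque"]; print("yaw",np.degrees(np.arctan2(y[1],y[0])).round(1),"tz",t[2].round(3),"j6",s["joints"][5].round(3),"F",s["force"].round(1),"w",s["grip_width"].round(3),s["time_s"])
                                                                                                                                                            ^^^^^^^^^^^^^^^^^^^^^
AttributeError: 'float' object has no attribute 'round'
```

View pics/w4.png

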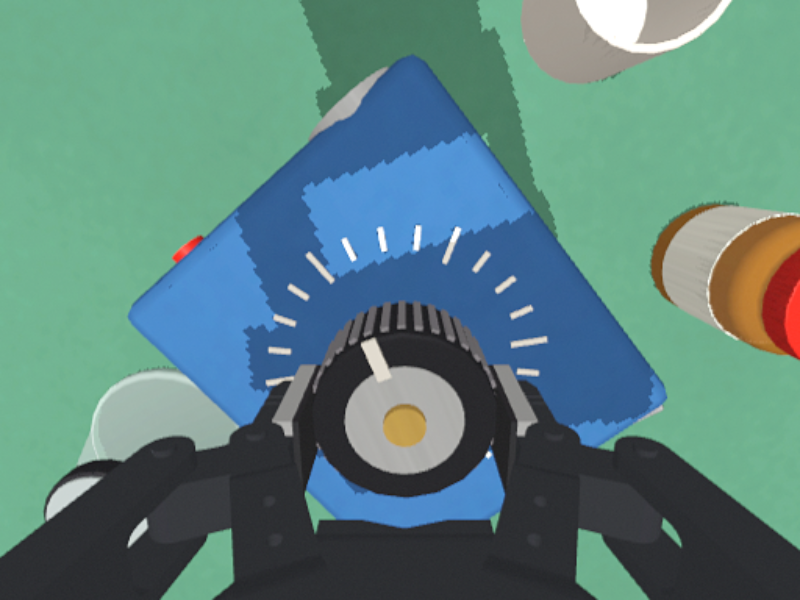

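The mark is still at (376,360) in the hand's view, so the ring turned 20° with no slip. I'll fix the print, then go on in click-sized steps with a torque guard.

```bash
sed -i 's/s\["grip_width"\].round(3)/round(s["grip_width"],3)/' st.py
python3 st.py 0.3 &&
python3 -m handwheel '[[[0.6,0,0,0,-0.5],[0.6,0,0,0,-0.75],[0.6,0,0,0,-0.625],[0.6,0,0,0,0],[0.6,0,0,0,0]]]' >/dev/null && python3 st.py 0.3 &&
python3 -m handwheel '[[[0.6,0,0,0,-0.5],[0.6,0,0,0,-0.75],[0.6,0,0,0,-0.625],[0.6,0,0,0,0],[0.6,0,0,0,0]]]' >/dev/null&& python3 st.py 0.3 &&
python3 -m handwheel '[[[0.6,0,0,0,-0.5],[0.6,0,0,0,-0.75],[0.6,0,0,0,-0.625],[0.6,0,0,0,0],[0.6,0,0,0,0]]]' >/dev/null&& python3 st.py 0.3
```

```text
yaw 55.5 tz 0.006 j6 -1.258 F [-2.1  0.5  6.6] w 0.612 6.8
yaw 40.4 tz -0.002 j6 -0.996 F [-3.2 -0.4  6.4] w 0.614 7.3
yaw 25.4 tz -0.024 j6 -0.734 F [-5.1 -1.1  6.8] w 0.615 7.8
yaw 10.4 tz -0.024 j6 -0.472 F [-8.5 -1.9  8.5] w 0.612 8.3
```

```bash

python3 -m handwheel '[[[0.6,0,0,0,-0.5],[0.6,0,0,0,0],[0.6,0,0,0,0]]]' >/dev/null && python3 st.py 0.3 &&
python3 -m handwheel '[[[0.6,0,0,0,-0.5],[0.6,0,0,0,0],[0.6,0,0,0,0]]]' >/dev/null&& python3 st.py 0.3 &&
python3 -m handwheel '[[[0.6,0,0,0,-0.375],[0.6,0,0,0,0],[0.6,0,0,0,0]]]' >/dev/null&& python3 st.py 0.3 &&
python3 -m handwheel '[[[0.6,0,0,0,-0.25],[0.6,0,0,0,0],[0.6,0,0,0,0]]]' >/dev/null&& python3 st.py 0.3
python3 -c "
from rig import ctrl;s=ctrl.sense();print(s['wrist_torque'],s['tau'])"
```

```text
yaw 6.4 tz -0.017 j6 -0.402 F [-7.9 -1.8  7.9] w 0.608 8.6
yaw 2.4 tz -0.121 j6 -0.332 F [-7.3 -1.5  8. ] w 0.615 8.9
yaw -0.5 tz 0.131 j6 -0.28 F [-8.2 -2.4  7.5] w 0.614 9.2
yaw -2.5 tz 0.054 j6 -0.245 F [-8.5 -2.1  9.9] w 0.609 9.5
[-0.2877204   1.48905443  0.05368767] [ 1.56014029e+00 -4.35715234e+01 -2.55530190e+01  9.90981236e-01
 -1.97154433e+00  6.63870873e-03]
```

```bash
cat > avg.py <<'E'
import sys
from h import *; from scipy.spatial.transform import Rotation as Ro
T=[];Y=[];A=[]
for i in range(8):
    optics.capture("wrist"); s=ctrl.sense(); q=s["ee_rot"]; y=Ro.from_quat([q[1],q[2],q[3],q[0]]).as_matrix()[:,1]
    T.append(s["wrist_torque"][2]);Y.append(np.degrees(np.arctan2(y[1],y[0])));A.append(s["tau"][5])
print("turned",round(75.5-np.mean(Y),1),"tz",np.mean(T).round(3),"+-",np.std(T).round(3),"tau6",np.mean(A).round(3),np.std(A).round(3),"F",s["force"].round(1),s["time_s"])
if np.mean(T)>0.22: sys.exit(1)
E
python3 avg.py && python3 -m handwheel '[[[0.6,0,0,0,-0.25],[0.6,0,0,0,0],[0.6,0,0,0,0]]]' >/dev/null&& python3 avg.py
```

```text
turned 78.0 tz -0.009 +- 0.031 tau6 -0.014 0.001 F [-8.8 -1.9  8.8] 9.9
turned 80.0 tz -0.018 +- 0.029 tau6 -0.028 0.001 F [-9.3 -0.7  9.2] 10.6
```

```bash
cat > mk.py <<'E'
from h import *; import cv2
# white mark inside the black annulus of the ring, hand view
d=optics.capture("wrist"); g=d["img"].min(2); h,w=g.shape
c=np.array([405*.64,425*.64]); yy,xx=np.mgrid[:h,:w]
r=np.hypot(xx-c[0],yy-c[1]); m=((r>39)&(r<56)&(g>130)&(np.abs(xx-c[0])<54)&(yy<c[1]+30)).astype(np.uint8)
n,_,st,ce=cv2.connectedComponentsWithStats(m)
for i in range(1,n):
    if st[i,4]>15:
        p=ray(d,*ce[i],212); q=ray(d,*c,212); print(st[i,4],ce[i].round(1),"world angle",np.degrees(np.arctan2(*(p-q)[1::-1])).round(1))
E
python3 mk.py
python3 -c "
import cv2
g=cv2.resize(cv2.imread('pics/w4.png'),(512,384)).min(2)
print(g[225:240,232:250:3])"
```

```text
168 [239.4 228.9] world angle 107.5
26 [225.2 253.5] world angle 143.8
[[ 50 209 208 208 103  41]
 [ 41 209 207 208 127  40]
 [ 37 205 207 208 162  39]
 [ 38 196 207 207 190  38]
 [ 39 170 208 208 205  39]
 [ 40 132 207 207 209  53]
 [ 41 102 208 208 209  76]
 [ 41  59 209 207 208 109]
 [ 41  45 210 207 207 158]
 [ 42  37 208 207 208 184]
 [ 40  38 198 208 208 197]
 [ 41  41 170 207 208 207]
 [ 41  39 102 208 207 208]
 [ 42  40  45 208 207 208]
 [ 40  40  74 209 207 208]]
```

```bash

python3 -m handwheel '[[[0.6,0,0,0,-0.25],[0.6,0,0,0,0],[0.6,0,0,0,0]]]' >/dev/null&& python3 avg.py &&
python3 -m handwheel '[[[0.6,0,0,0,-0.25],[0.6,0,0,0,0],[0.6,0,0,0,0]]]' >/dev/null&& python3 avg.py &&
python3 -m handwheel '[[[0.6,0,0,0,-0.25],[0.6,0,0,0,0],[0.6,0,0,0,0]]]' >/dev/null&& python3 avg.py && python3 mk.py
```

```text
turned 82.1 tz -0.035 +- 0.029 tau6 -0.033 0.002 F [-8.7 -2.3  7.7] 11.35
turned 84.1 tz -0.1 +- 0.026 tau6 -0.078 0.001 F [-8.9 -2.2  9.2] 12.05
turned 86.1 tz -0.082 +- 0.028 tau6 -0.079 0.002 F [-9.9 -2.3  9.6] 12.75
168 [239.3 228.9] world angle 101.6
25 [225.4 253.2] world angle 137.3
```

```bash
sed -i 's/range(8)/range(4)/; s/>0.22/>0.12/' avg.py
python3 -m handwheel '[[[0.6,0,0,0,-0.4],[0.6,0,0,0,-0.4],[0.6,0,0,0,-0.3],[0.6,0,0,0,0],[0.6,0,0,0,0]]]' >/dev/null&& python3 avg.py &&
python3 -m handwheel '[[[0.6,0,0,0,-0.6],[0.6,0,0,0,-0.7],[0.6,0,0,0,-0.575],[0.6,0,0,0,0],[0.6,0,0,0,0]]]' >/dev/null&& python3 avg.py &&
python3 -m handwheel '[[[0.6,0,0,0,-0.6],[0.6,0,0,0,-0.7],[0.6,0,0,0,-0.575],[0.6,0,0,0,0],[0.6,0,0,0,0]]]' >/dev/null&& python3 avg.py && 
python3 -m handwheel '[[[0.6,0,0,0,-0.6],[0.6,0,0,0,-0.7],[0.6,0,0,0,-0.575],[0.6,0,0,0,0],[0.6,0,0,0,0]]]' >/dev/null&& python3 avg.py && 
python3 -m handwheel '[[[0.6,0,0,0,-0.6],[0.6,0,0,0,-0.7],[0.6,0,0,0,-0.575],[0.6,0,0,0,0],[0.6,0,0,0,0]]]' >/dev/null&& python3 avg.py ; python3 mk.py
```

```text
turned 94.8 tz -0.029 +- 0.01 tau6 -0.025 0.002 F [-11.7  -1.    9.5] 13.5
turned 109.8 tz -0.012 +- 0.006 tau6 -0.016 0.005 F [-13.   -1.2  10.9] 14.2
turned 124.8 tz 0.005 +- 0.052 tau6 0.002 0.005 F [-14.3   0.6  10.5] 14.9
turned 139.8 tz 0.162 +- 0.022 tau6 0.155 0.005 F [-15.8   1.1  12.4] 15.6
168 [239.2 229. ] world angle 47.9
```

```bash
python3 -m handwheel '[[[0.6,0,0,0,-0.2],[0.6,0,0,0,-0.15],[0.6,0,0,0,0],[0.6,0,0,0,0]]]' >/dev/null; python3 avg.py; python3 mk.py
```

```text
turned 142.6 tz 0.241 +- 0.026 tau6 0.24 0.001 F [-17.5   1.9  12.5] 16.25
167 [239.3 228.9] world angle 45.1
```

```bash
python3 -m handwheel '[[[0.6,0,0,0,-0.15],[0.6,0,0,0,-0.15],[0.6,0,0,0,0],[0.6,0,0,0,0],[0.6,0,0,0,0]]]' >/dev/null; python3 avg.py; python3 mk.py
```

```text
turned 145.0 tz 0.311 +- 0.018 tau6 0.301 0.0 F [-16.9   2.   12.5] 17.0
168 [239.3 228.9] world angle 42.6
```

Torque rises steadily from about 135° turned (0.30 N m at 145°), so the burrs begin to touch at the 135° click. Going back to a net 75° clockwise, i.e. 70° counter-clockwise from here, then releasing.

```bash
python3 -m handwheel '[[[0.6,0,0,0,0.5],[0.6,0,0,0,1],[0.6,0,0,0,1],[0.6,0,0,0,1],[0.6,0,0,0,1],[0.6,0,0,0,1],[0.6,0,0,0,1],[0.6,0,0,0,1],[0.6,0,0,0,0.75],[0.6,0,0,0,0]]]' >/dev/null
python3 -m handwheel '[[[0.6,0,0,0,0.5],[0.6,0,0,0,0],[0.6,0,0,0,0],[0.6,0,0,0,0]]]'; python3 avg.py; python3 mk.py
```

```text
time_s: 18.45
eef_pos: [583.5, -53.5, 159.1]
ee_rot: [-0.0, 0.704, 0.71, -0.001]
force: [-8.8, -2.4, 8.5]
grip_width: 0.612
grip_force: 63.5
turned 75.0 tz 0.127 +- 0.028 tau6 0.123 0.0 F [-9.  -2.   8.2] 18.65
168 [239.4 228.9] world angle 112.5
23 [225.7 253. ] world angle 147.8
```

```bash
python3 -m handwheel '[[[0,0,0,0,0],[-1,0,0,0,0],[-1,0,0,0,0],[-1,0,0,0,0],[-1,0,0,0,0],[-1,0,0,0,0],[-1,0,0,0,0]]]'
python3 -m handwheel '[[[-1,0,0,0.3,0],[-1,0,0,0.5,0],[-1,0,0,0.6,0],[-1,0,0,0.6,0],[-1,0,0,0.6,0],[-1,0,0,0.6,0],[-1,0,0,0,0],[-1,0,0,0,0]]]'
python3 - <<'E'
from h import *; import cv2
d=optics.capture("wrist"); cv2.imwrite("pics/w5.png",cv2.resize(d["img"],(800,600),interpolation=cv2.INTER_CUBIC))
E
```

```text
time_s: 19.4
eef_pos: [584.4, -52.8, 158.1]
ee_rot: [-0.0, 0.704, 0.71, 0.0]
force: [0.2, 0.0, 0.1]
grip_width: 1.002
grip_force: 0.0
time_s: 20.2
eef_pos: [584.4, -52.8, 317.9]
ee_rot: [0.0, 0.704, 0.71, 0.0]
force: [0.3, 1.1, -0.9]
grip_width: 1.0
grip_force: 0.0
```

View pics/w5.png

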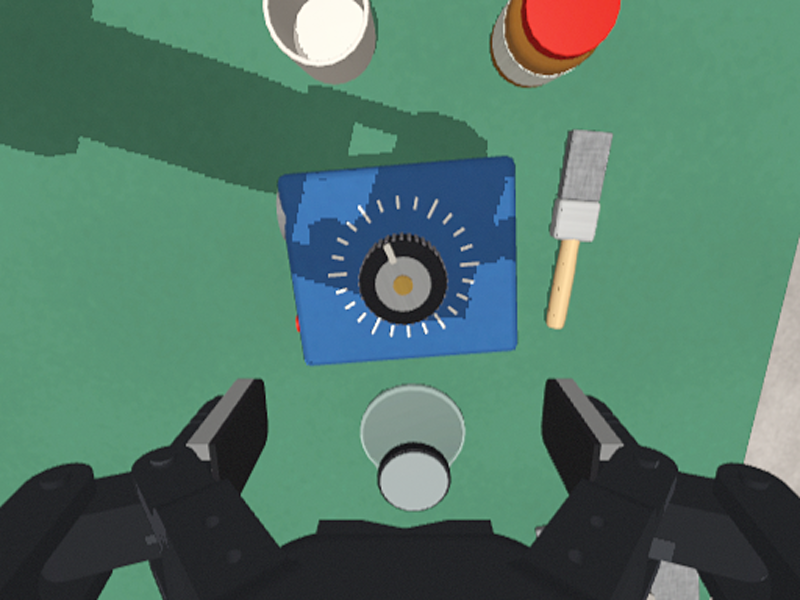

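```bash
python3 - <<'E'
from h import *
d=optics.capture("wrist"); ring(d,(403,284),(391,254))
E
```

```text
centre [583.1 -52.8 212. ] r 19.8 angle 111.6
```

The mark is now at (391,254), nut at (403,284): 111.6°, about 74° net clockwise of the start. That matches 135° − 60° = 75°, and the bystanders haven't moved. Handing in.

```bash
python3 -c "
from rig import ctrl;print(ctrl.finish_job())"
```

```text
the job is handed in; nothing more can be done
None
```

Job handed in, verdict not shown: the burrs first touched 135° clockwise of the start (at most about 0.3 N m felt), and the ring was turned back four clicks and released at about 74° net clockwise (target 75°), with hopper, mug, jar and brush left untouched.

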